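Put the loose wooden beads back in their sample trays

ROBOT

A 6-joint arm with a two-finger parallel gripper is mounted at the origin on the work surface. World frame = base frame: x ahead of the robot, y to its left, z up, the work surface at z = 0. Lengths are in mm, angles in rad, forces in N, time in s.
With the tool pointing down it reaches from about 350 to 975 mm from the base axis. Payload 7.1 kg.
Tool frame: the origin (TCP) lies between the finger pads; the fingertips stand 8 mm ahead of it and the grasp point (between the pads) lies 11 mm behind it; x points along the fingers, y is the direction in which the jaws open and shut, and the axes are right-handed (so a half turn about x gives the same grasp; the last joint's range is limited). The gripper opens to 88 mm and grips with 3 to 60 N. Pads are 20 mm wide; open, the fingers measure 115 mm over their backs; the gripper's body (75 mm by 178 mm) begins 61 mm behind the grasp point.
Start: joints at [-1.137, 0.423, 1.63, -0, 1.089, -0.019], TCP at [273.442, -561.991, 230.675] pointing down, gripper open.
Joint ranges: [-3, 3], [-0.9, 2.11], [0.09, 2.58], [-1.31, 4.45], [0.11, 2.69], [-2.54, 2.54]. Speed limits (rad/s): [2.39, 2.39, 3.01, 3.14, 3.14, 3.14].

INTERFACE

Orientations are given as a rotation vector (axis times angle).
In Python, from workcell import ctrl gives the robot as it stands.
- The arm moves only by the tool apply_moves, never from a script. Its argument "increments" is a list of rows, each an object with "gripper": the opening in per cent of the stroke, from 0 (shut) to 100 (fully open); "delta_pos": the shift along the tool's x, y, z in cm, a list of three; "dr": the turn, a rotation vector about the tool's x, y, z in rad, a list of three. In form: [{"gripper": gripper, "delta_pos": [dx, dy, dz], "dr": [ax, ay, az]}, ...]. A call has exactly 5 rows; each row shifts and turns the commanded pose from where the row before left it, along the tool's axes as they then stand; what a row does not reach is not made up. A row lasts 1/12 s, in which the tool goes at most 41.7 mm and 7.16 degrees, less where a joint would pass 70% of its speed; a pose out of reach is approached as far as the arm can. A call with a gripper value outside its range is refused whole. The fingers move at their own pace and stop on an object; the grip force is fixed at half the most. Time passes only in rows, so rows that do not move let the fingers close, or fill a call up. It gives the time, the measured TCP pose, the force and the opening at its end, in the units of the state.
- ctrl.get_obs(): the state, without advancing time (a new reading comes with each control period).
- ctrl.get_image(name): name is "scene" or "side" or "wrist"; returns a dict with "img" (420x560x3 uint8, red, green, blue), "range_z" (420x560 float32, mm along the optical axis (not along the pixel's ray), 0 where there is no reading), "mtx" (3x3 intrinsics, pixels), "k1" (the pictures are not rectified: a ray, as slopes to the right and down, at radius r is drawn at 1 + k1 r^2 times it, then the intrinsics apply), "rvec" (rotation vector, rad) and "tvec" (3), from world to camera coordinates, as OpenCV has them. Camera axes: x right, y down, z forward; pixel columns grow to the right and rows downward; lengths in mm; the calibration is good to about 2 mm. A picture is of the moment at which its call begins.
- ctrl.close_job(): hands the job in, once; it reports no verdict.
The state is a dict: "t": time; "qpos": joint angles; "qvel": joint speeds; "joint_torque": joint torques, N m; "ee_pos": TCP position; "orientation": TCP orientation; "ft_force": force on the tool from outside, world axes, zero at the start; "moment": the same for the moment, N m; "width": finger opening in mm.
Only numpy, scipy, OpenCV 4.12 (cv2) and the standard library are available. Lean on these libraries where they do the work, as an engineer would, in place of code of your own. Each camera call takes 0.05 s, during which the arm holds its last target. There are 200 camera calls.

TASK

The jewellery evening is over: pick the four loose wooden beads out from among the things on the table and put each back in the tray that shows a sample of its own shape. Set each bead down (do not drop it) in the middle of the tray's empty square bay, so that it lies flat on the bay's floor, and leave the thread spool and the little jar standing where they are.

Things in the scene. Friction and masses are not known exactly. Their poses are not given: they have to be found in the camera images.
- cube_centre (a point): Loose natural-wood cube bead, 30 x 30 x 30 mm, about 25 g, with a small dark hole in its top; square from above. Axes square to its faces. The point is its centre, 15 mm above its underside; z up.
- bar_centre (a point): Loose natural-wood oblong bar bead, 60 mm long (its own x) x 18 mm wide (its own y) x 18 mm high, about 20 g; lies flat. The point is its centre, 9 mm above its underside; z up.
- disc_centre (a point): Loose natural-wood solid disc bead, 36 mm diameter, 20 mm high, about 20 g, lying flat, with a small dark hole of 7 mm in its top; a filled circle from above. The point is its centre, 10 mm above its underside; z up.
- ring_centre (a point): Loose natural-wood ring bead lying flat, 46 mm outer diameter, 26 mm hole, 16 mm high, about 20 g. The point is its centre, 8 mm above its underside; z up.
- tray_cube: Fixed grey tray, 162 x 106 mm; floor 3 mm thick, walls 3 mm thick, 10 mm high. A wall parts an empty square bay (100 x 100 mm inside) from a 53 mm strip to +x, where a wooden cube (30 mm, top 33 mm up) is fixed as sample, 79.5 mm from the origin. Origin: centre of the empty bay, at table height (3 mm below its floor); x points to the sample, z up.
- tray_bar: Fixed grey tray, 162 x 106 mm; floor 3 mm thick, walls 3 mm thick, 10 mm high. A wall parts an empty square bay (100 x 100 mm inside) from a 53 mm strip to +x, where a wooden oblong bar (60 x 18 mm, across the tray, top 21 mm up) is fixed as sample, 79.5 mm from the origin. Origin: centre of the empty bay, at table height (3 mm below its floor); x points to the sample, z up.
- tray_disc: Fixed grey tray, 162 x 106 mm; floor 3 mm thick, walls 3 mm thick, 10 mm high. A wall parts an empty square bay (100 x 100 mm inside) from a 53 mm strip to +x, where a solid wooden disc (36 mm, top 23 mm up) is fixed as sample, 79.5 mm from the origin. Origin: centre of the empty bay, at table height (3 mm below its floor); x points to the sample, z up.
- tray_ring: Fixed grey tray, 162 x 106 mm; floor 3 mm thick, walls 3 mm thick, 10 mm high. A wall parts an empty square bay (100 x 100 mm inside) from a 53 mm strip to +x, where a wooden ring (46 mm, top 19 mm up) is fixed as sample, 79.5 mm from the origin. Origin: centre of the empty bay, at table height (3 mm below its floor); x points to the sample, z up.
- spool_centre (a point): Bystander: loose upright thread spool, white plastic ends 28 mm across with dark red thread between, 42 mm high; not a bead. The point is its centre, half-way up.
- jar_centre (a point): Bystander: loose closed amber glass jar with a dark metal cap, 42 mm across, 48 mm high. The point is its centre, half-way up.
There are look-alikes about, which are no part of the job. What is shaped like the part that bears bar_centre but blue or turquoise is not meant.

How it is judged (in metres and radians):
At the end, for the whole second after the job is handed in: Each bead lies flat in the empty bay of the tray with its own sample: centre within 15 mm of the bay's centre seen from above, at most 3 mm higher than when lying on the floor; all released and at rest; spool and jar within 20 mm of their start (horizontal distance between cube_centre and tray_cube below 0.015 m and z of cube_centre in the frame of tray_cube below 0.021 m and linear speed of each of bead_cube, bead_bar, bead_disc, bead_ring below 0.02 m/s and horizontal distance between bar_centre and tray_bar below 0.015 m and z of bar_centre in the frame of tray_bar below 0.015 m and horizontal distance between disc_centre and tray_disc below 0.015 m and z of disc_centre in the frame of tray_disc below 0.016 m and horizontal distance between ring_centre and tray_ring below 0.015 m and z of ring_centre in the frame of tray_ring below 0.014 m and distance of each of spool_centre, jar_centre from where it was at the start of the episode below 0.02 m); the robot touches nothing.
It fails at once if a bead is dropped or thrown (faster than 0.8 m/s out of the fingers) ((linear speed of bead_cube above 0.8 m/s and contact force between the fingers and bead_cube below 0.05 N) or (linear speed of bead_bar above 0.8 m/s and contact force between the fingers and bead_bar below 0.05 N) or (linear speed of bead_disc above 0.8 m/s and contact force between the fingers and bead_disc below 0.05 N) or (linear speed of bead_ring above 0.8 m/s and contact force between the fingers and bead_ring below 0.05 N)).
It fails at once if the spool or the jar is shifted more than 20 mm or knocked over (distance of any of spool_centre, jar_centre from where it was at the start of the episode above 0.02 m).
It also fails if it takes over 96 s, if anything falls off the work surface, if the arm or the gripper's body presses on something with over 40 N, if the wrist force passes 120 N, or if a joint passes its speed limit or range.

## Working session

There is one attempt and no reset: what is moved stays moved. The work goes in short steps, Python scripts to look and compute and a tool call to move; the robot and the scene stay as the last step left them, time stands still between calls to the robot, and variables do not carry over. Pictures are saved under pics/ and viewed, about 12 in all and at most 16, crops included, and the job is handed in when it is done.

Besides the shell and the picture viewer there is one more tool, called after "Emit:" as name(argument=value, ...) on one line, values as JSON. apply_moves: Moves the arm, as the interface text tells. Its arguments: {"type":"object","properties":{"increments":{"type":"array","items":{"type":"object","properties":{"gripper":{"type":"number"},"delta_pos":{"type":"array","items":{"type":"number"}},"dr":{"type":"array","items":{"type":"number"}}}}}},"required":["increments"]}

```bash
mkdir -p pics; ls; python3 - <<'E'
from workcell import ctrl
import cv2,numpy as np
print(ctrl.get_obs())
for n in ["scene","side"]:
    d=ctrl.get_image(n); cv2.imwrite(f"pics/{n}0.png",cv2.resize(d["img"][:,:,::-1],(800,600),interpolation=cv2.INTER_CUBIC)); np.savez(f"{n}0.npz",**d)
    R=cv2.Rodrigues(np.array(d["rvec"],float))[0]; print(n,d["mtx"],d["k1"],(-R.T@np.array(d["tvec"]).ravel()).round(),R.round(2), (d["range_z"]>0).mean())
E
```

```text
pics
{'t': 0.0, 'qpos': array([-1.13702050e+00,  4.23793406e-01,  1.63068469e+00, -2.73126990e-05,
        1.08862665e+00, -1.89931147e-02]), 'qvel': array([ 1.97080637e-04,  8.87509628e-04,  7.17064069e-04, -2.48690270e-03,
       -1.56991132e-03, -5.14796432e-05]), 'joint_torque': array([ 1.28262636e-05, -5.44631732e+01, -2.73664856e+01,  6.43030135e-02,
        2.25366186e-02, -1.04359674e-04]), 'ee_pos': array([ 273.20061738, -561.51689197,  229.93340339]), 'orientation': array([ 1.97029704,  0.45540639, -1.97097454]), 'ft_force': array([-0.67945113, -0.08975069,  0.76941577]), 'moment': array([-0.00341518,  0.0411335 ,  0.0135225 ]), 'width': 87.85239597817551}
scene [[546.03005404   0.         273.47272301]
 [  0.         546.03005404 209.91855505]
 [  0.           0.           1.        ]] 0.005646618515879213 [1127.  237.  930.] [[-0.33  0.94 -0.01]
 [ 0.74  0.26 -0.62]
 [-0.58 -0.21 -0.79]] 0.9961904761904762
side [[392.8041164    0.         282.65289082]
 [  0.         392.8041164  205.89396939]
 [  0.           0.           1.        ]] -0.06291847766089584 [  -5. -458.  588.] [[ 0.66 -0.75 -0.  ]
 [-0.46 -0.4  -0.79]
 [ 0.6   0.52 -0.61]] 0.9961862244897959
```

View pics/scene0.png

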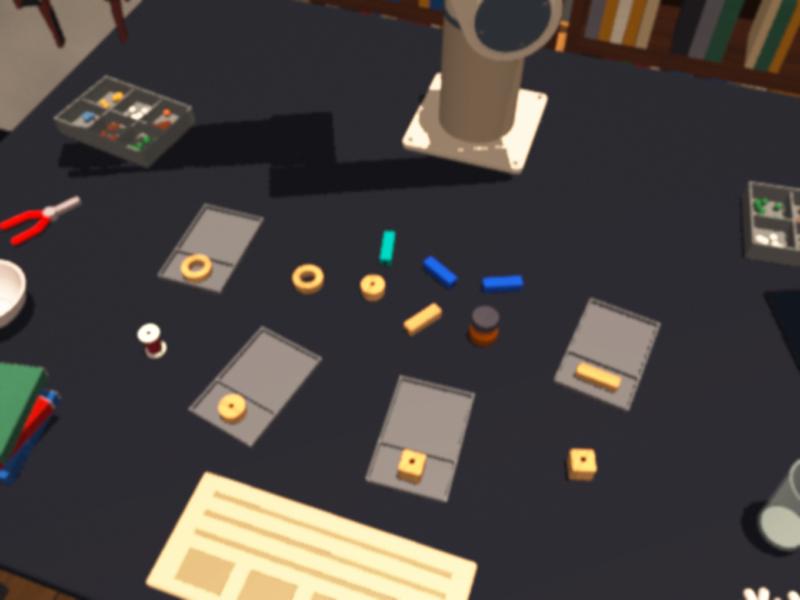

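View pics/side0.png

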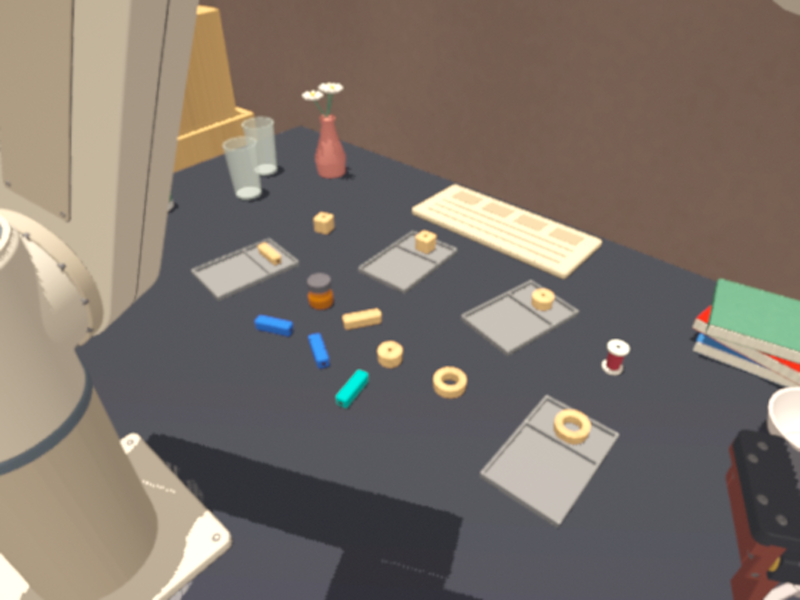

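Scene picture (800x600): the wooden candidates are as follows.
- **Loose beads:** ring (308,278), disc (373,287), bar (423,319) and cube (582,464).
- **Fixed samples, not to be taken:** ring (196,267), disc (232,408), cube (411,465) and bar (598,376), all in trays.
- **Bar look-alikes:** blue (440,271) and (502,283), turquoise (388,246).
- **Bystanders:** jar (484,326) and spool (151,340).

The side view agrees.

```bash
cat > h.py <<'E'
import numpy as np,cv2
def world(d):
    h,w=d["range_z"].shape
    uv=np.stack(np.meshgrid(np.arange(w),np.arange(h)),-1).reshape(-1,1,2).astype(float)
    n=cv2.undistortPoints(uv,d["mtx"],np.array([float(d["k1"]),0,0,0])).reshape(-1,2)
    z=d["range_z"].reshape(-1,1).astype(float)
    R=cv2.Rodrigues(np.array(d["rvec"],float))[0]
    P=(np.hstack([n,np.ones_like(z)])*z-np.array(d["tvec"]).reshape(1,3))@R
    P[z[:,0]<=0]=np.nan
    return P.reshape(h,w,3)
def wood(img):
    H=cv2.cvtColor(img,cv2.COLOR_RGB2HSV); return (H[...,0]>10)&(H[...,0]<28)&(H[...,1]>70)&(H[...,2]>110)
def gray(img):
    H=cv2.cvtColor(img,cv2.COLOR_RGB2HSV); return (H[...,1]<50)&(H[...,2]>75)&(H[...,2]<190)
def comps(mask,P,amin,amax=1e9):
    n,l,s,c=cv2.connectedComponentsWithStats(mask.astype(np.uint8))
    for i in range(1,n):
        if amin<=s[i,4]<=amax:
            p=P[l==i]; p=p[np.isfinite(p[:,0])]
            if len(p)<10: continue
            yield c[i],s[i,4],p
E
cat > m.py <<'E'
from h import *
for n in ["scene","side"]:
    d=dict(np.load(f"{n}0.npz")); P=world(d); img=d["img"]
    ws=P[...,0]; ok=(P[...,0]>200)&(P[...,0]<950)&(np.abs(P[...,1])<600)
    tab=ok&(img.max(2)<60)
    print(n,"table z",np.nanmedian(P[tab][:,2]))
    for c,a,p in comps(wood(img)&ok,P,60,1200):
        zt=np.percentile(p[:,2],95); t=p[p[:,2]>zt-4].astype(np.float32)
        r=cv2.minAreaRect(t[:,:2]); print(" wood px",c.round(),a,"top",zt.round(1),"ctr",np.round(r[0],1),np.round(r[1],1),round(r[2],1))
    m=cv2.morphologyEx((gray(img)&ok&(P[...,2]<16)).astype(np.uint8),cv2.MORPH_OPEN,np.ones((3,3)))
    for c,a,p in comps(cv2.morphologyEx(m,cv2.MORPH_CLOSE,np.ones((5,5))),P,1200):
        p=p[p[:,2]<16]
        r=cv2.minAreaRect(p[:,:2].astype(np.float32)); print(" tray px",c.round(),a,"z",np.median(p[:,2]).round(1),"ctr",np.round(r[0],1),np.round(r[1],1),round(r[2],1))
    H=cv2.cvtColor(img,cv2.COLOR_RGB2HSV)
    for c,a,p in comps(ok&(P[...,2]>22)&~wood(img),P,60):
        print(" tall px",c.round(),a,"z",np.percentile(p[:,2],95).round(1),"ctr",((np.percentile(p[:,:2],2,axis=0)+np.percentile(p[:,:2],98,axis=0))/2).round(1),np.ptp(p[:,:2],axis=0).round())
    for c,a,p in comps(ok&(H[...,0]>80)&(H[...,0]<125)&(H[...,1]>150)&(H[...,2]>80),P,60,900):
        print(" blue",c.round(),p.mean(0).round())
E
python3 m.py
```

```text
scene table z 0.032894833124045286Traceback (most recent call last):
  File "m.py", line 9, in <module>
    r=cv2.minAreaRect(t[:,:2]); print(" wood px",c.round(),a,"top",zt.round(1),"ctr",np.round(r[0],1),np.round(r[1],1),round(r[2],1))
cv2.error: OpenCV(4.12.0) /io/opencv/modules/imgproc/src/convhull.cpp:143: error: (-215:Assertion failed) total >= 0 && (depth == CV_32F || depth == CV_32S) in function 'convexHull'
```

```bash
sed -i 's/minAreaRect(t\[:,:2\])/minAreaRect(np.ascontiguousarray(t[:,:2]))/; s/minAreaRect(p\[:,:2\].astype(np.float32))/minAreaRect(np.ascontiguousarray(p[:,:2],np.float32))/' m.py; python3 m.py
```

```text
scene table z 0.032894833124045286
 wood px [137. 187.] 383 top 21.7 ctr [ 491.7 -309.8] [45.1 43.1] 50.9
 wood px [215. 194.] 340 top 18.3 ctr [ 452.2 -141.5] [43.3 44.3] 81.8
 wood px [261. 200.] 267 top 22.5 ctr [438.2 -41.1] [34.1 32.3] 19.9
 wood px [295. 222.] 308 top 20.6 ctr [468.5  48.2] [18.4 58.8] 58.3
 wood px [338. 235.] 85 top 25.5 ctr [473.6 142.5] [11.9 32.6] 14.3
 wood px [418. 264.] 424 top 22.9 ctr [486.3 307.3] [59.  20.1] 81.9
 wood px [162. 285.] 372 top 25.9 ctr [ 698.1 -145.7] [33.6 33.5] 70.9
 wood px [407. 324.] 395 top 32.2 ctr [626.1 310.7] [29.5 29.4] 15.8
 wood px [288. 326.] 412 top 35.2 ctr [701.  108.2] [30.3 29.1] 5.0
 wood px [199. 373.] 925 top 15.9 ctr [864.9  41.1] [150.5 359.2] 0.3
 wood px [230. 373.] 1031 top 17.2 ctr [815.1  40.1] [312.   12.1] 90.0
 wood px [224. 386.] 1080 top 16.9 ctr [839.8  40.1] [312.7  11.9] 89.9
 wood px [203. 395.] 925 top 16.8 ctr [865.2  15.2] [ 11.6 262.3] 0.1
 wood px [143. 399.] 970 top 17.2 ctr [904.6 -79.9] [43.5 63.9] 1.1
 wood px [186. 411.] 670 top 17.1 ctr [9.019e+02 8.000e-01] [37.3 63.4] 2.7
 wood px [22
[... 2016 characters left out ...]
.7 -312.3] [44.7 44.1] 86.8
 tray px [324. 269.] 76112 z 0.3 ctr [574.9  25.7] [ 749.8 1148.6] 0.0
 tall px [132.  21.] 232 z 522.1 ctr [204.9 -77.8] [11. 29.]
 tall px [229.  93.] 738 z 206.8 ctr [812.4 491.5] [81. 85.]
 tall px [187.  99.] 164 z 116.7 ctr [719.2 596.3] [42.  8.]
 tall px [170. 114.] 773 z 119.6 ctr [619.9 557.7] [72. 75.]
 tall px [223. 198.] 204 z 50.3 ctr [459.7 137.1] [37. 40.]
 tall px [528. 228.] 3295 z 67.3 ctr [ 816.2 -443.7] [152. 163.]
 tall px [432. 245.] 165 z 43.4 ctr [ 638.6 -302.1] [32. 26.]
 tall px [536. 352.] 5661 z 345.3 ctr [ 451.1 -500.6] [503.  81.]
 blue [191. 227.] [363. 137.  14.]
 blue [223. 245.] [370.  40.  17.]
 blue [246. 272.] [349. -51.  15.]
```

```bash
cat > plan.py <<'E'
from workcell import ctrl
from h import *
from scipy.spatial.transform import Rotation as Ro
import sys
# usage: plan.py x y z [yaw_deg of jaw axis]
a=list(map(float,sys.argv[1:])); o=ctrl.get_obs()
R=Ro.from_rotvec(o["orientation"]).as_matrix(); p=np.array(o["ee_pos"])
print("t",round(o["t"],2),"pos",p.round(1),"w",round(o["width"],1),"F",np.round(o["ft_force"],1),"q",np.round(o["qpos"],2))
print("tool x",R[:,0].round(3),"y yaw",np.degrees(np.arctan2(R[1,1],R[0,1])).round(1))
if len(a)>=3:
    Rt=R
    if len(a)>3:
        c=np.degrees(np.arctan2(R[1,1],R[0,1])); y=a[3]
        while y-c>90: y-=180
        while y-c<-90: y+=180
        y=np.radians(y); x=np.array([0,0,-1.]); yy=np.array([np.cos(y),np.sin(y),0]); Rt=np.stack([x,yy,np.cross(x,yy)],1)
        print("dr total",Ro.from_matrix(R.T@Rt).as_rotvec().round(3))
    print("after turn, delta cm",(Rt.T@(np.array(a[:3])-p)/10).round(2))
E
cat > tf.py <<'E'
from h import *
S={"ring":(490,-311),"disc":(698,-146.5),"cube":(700.7,108),"bar":(486,306)}
C={"ring":(434,-315),"disc":(643,-138),"cube":(645,104),"bar":(430,315)}
for n in ["scene","side"]:
    d=dict(np.load(f"{n}0.npz")); P=world(d); m=(d["img"].min(2)>75)&gray(d["img"])
    for k in S:
        q=P[m&(P[...,2]<14)&(P[...,2]>1)&(np.hypot(P[...,0]-C[k][0],P[...,1]-C[k][1])<105)]
        best=None
        for th in np.radians(np.arange(-30,30,.5)):
            R=np.array([[np.cos(th),-np.sin(th)],[np.sin(th),np.cos(th)]]); u=q[:,:2]@R
            lo,hi=np.percentile(u,[.7,99.3],axis=0); A=np.prod(hi-lo)
            if best is None or A<best[0]: best=(A,th,hi-lo,R@((lo+hi)/2),R)
        A,th,s,c,R=best
        print(n,k,"yaw",np.degrees(th).round(1),"size",s.round(),"ctr",c.round(1),"origin by ctr",(c-28*R[:,0]).round(1),"by sample",(np.array(S[k])-79.5*R[:,0]).round(1))
E
python3 tf.py; python3 plan.py; python3 - <<'E'
import cv2
i=cv2.imread('pics/scene0.png')[210:500,270:640]; cv2.imwrite('pics/crop0.png',cv2.resize(i,None,fx=2,fy=2))
E
```

```text
scene ring yaw 1.5 size [162. 107.] ctr [ 438.5 -313.4] origin by ctr [ 410.5 -314.1] by sample [ 410.5 -313.1]
scene disc yaw -12.5 size [161. 106.] ctr [ 647.4 -135.7] origin by ctr [ 620.  -129.7] by sample [ 620.4 -129.3]
scene cube yaw 3.0 size [162. 106.] ctr [649.2 105.4] origin by ctr [621.2 103.9] by sample [621.3 103.8]
scene bar yaw -7.5 size [163. 105.] ctr [434.3 314.3] origin by ctr [406.6 318. ] by sample [407.2 316.4]
side ring yaw 12.0 size [194. 196.] ctr [ 432.  -314.3] origin by ctr [ 404.6 -320.1] by sample [ 412.2 -327.5]
side disc yaw -0.5 size [195. 199.] ctr [ 640.9 -137. ] origin by ctr [ 612.9 -136.8] by sample [ 618.5 -145.8]
side cube yaw 4.5 size [186. 200.] ctr [637.8 104.2] origin by ctr [609.9 102. ] by sample [621.4 101.8]
side bar yaw 16.5 size [197. 191.] ctr [428.3 308.2] origin by ctr [401.4 300.2] by sample [409.8 283.4]
t 0.1 pos [ 273.2 -561.6  230. ] w 87.6 F [ 0.4 -0.1  0.4] q [-1.14  0.42  1.63 -0.    1.09 -0.02]
tool x [-0.001  0.001 -1.   ] y yaw -64.1
```

View pics/crop0.png

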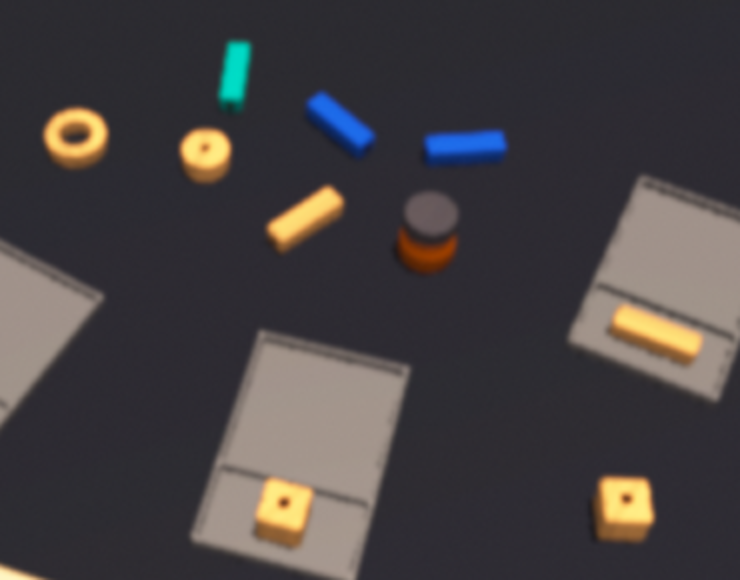

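The crop confirms the loose natural-wood beads: ring (76,137), disc (205,153), bar (305,217), cube (624,507). The blue and turquoise bars, the jar and the samples in the trays stay separate. I'll start with the ring.

```bash
python3 plan.py 451.7 -142 100 -30
```

```text
t 0.1 pos [ 273.2 -561.6  230. ] w 87.6 F [ 0.4 -0.1  0.4] q [-1.14  0.42  1.63 -0.    1.09 -0.02]
tool x [-0.001  0.001 -1.   ] y yaw -64.1
dr total [-0.594 -0.     0.001]
after turn, delta cm [ 13.    -5.52 -45.26]
```

Emit:
apply_moves(increments=[{"gripper": 80, "delta_pos": [1.5, 0, 0], "dr": [-0.119, 0, 0]}, {"gripper": 80, "delta_pos": [1.5, 0, 0], "dr": [-0.119, 0, 0]}, {"gripper": 80, "delta_pos": [1.5, 0, 0], "dr": [-0.119, 0, 0]}, {"gripper": 80, "delta_pos": [1.5, 0, 0], "dr": [-0.119, 0, 0]}, {"gripper": 80, "delta_pos": [1.5, 0, 0], "dr": [-0.119, 0, 0]}])

```text
t: 0.52
ee_pos: [273.3, -561.7, 154.6]
orientation: [1.579, 0.919, -1.579]
ft_force: [0.3, 0.3, 0.4]
width: 70.1
```

Emit:
apply_moves(increments=[{"gripper": 80, "delta_pos": [0, -0.46, -3.77], "dr": [0, 0, 0]}, {"gripper": 80, "delta_pos": [0, -0.46, -3.77], "dr": [0, 0, 0]}, {"gripper": 80, "delta_pos": [0, -0.46, -3.77], "dr": [0, 0, 0]}, {"gripper": 80, "delta_pos": [0, -0.46, -3.77], "dr": [0, 0, 0]}, {"gripper": 80, "delta_pos": [0, -0.46, -3.77], "dr": [0, 0, 0]}])

```text
t: 0.93
ee_pos: [347.7, -385.4, 155.3]
orientation: [1.584, 0.915, -1.584]
ft_force: [0.3, 0.3, 0.1]
width: 69.9
```

Emit:
apply_moves(increments=[{"gripper": 80, "delta_pos": [0.5, -0.46, -3.77], "dr": [0, 0, 0]}, {"gripper": 80, "delta_pos": [1, -0.46, -3.77], "dr": [0, 0, 0]}, {"gripper": 80, "delta_pos": [1, -0.46, -3.77], "dr": [0, 0, 0]}, {"gripper": 80, "delta_pos": [1, -0.46, -3.77], "dr": [0, 0, 0]}, {"gripper": 80, "delta_pos": [1, -0.46, -3.77], "dr": [0, 0, 0]}])

```text
t: 1.35
ee_pos: [422.2, -210.7, 110.3]
orientation: [1.583, 0.914, -1.583]
ft_force: [1.3, -0.8, 0.1]
width: 70.1
```

```bash
python3 plan.py 451.7 -142 12 -30
```

```text
t 1.35 pos [ 422.2 -210.7  110.3] w 70.1 F [ 1.3 -0.8  0.1] q [-0.49  0.4   2.04  0.    0.7   0.04]
tool x [ 0. -0. -1.] y yaw -30.0
dr total [ 0. -0. -0.]
after turn, delta cm [ 9.83 -0.87 -7.43]
```

Emit:
apply_moves(increments=[{"gripper": 80, "delta_pos": [0, -0.43, -3.7], "dr": [0, 0, 0]}, {"gripper": 80, "delta_pos": [0, -0.44, -3.73], "dr": [0, 0, 0]}, {"gripper": 80, "delta_pos": [0, 0, 0], "dr": [0, 0, 0]}, {"gripper": 80, "delta_pos": [0, 0, 0], "dr": [0, 0, 0]}, {"gripper": 80, "delta_pos": [0, 0, 0], "dr": [0, 0, 0]}])

```text
t: 1.77
ee_pos: [451.3, -143.7, 110.5]
orientation: [1.582, 0.916, -1.583]
ft_force: [-0.6, -0.3, -0.0]
width: 69.9
```

```bash
cat > w.py <<'E'
from workcell import ctrl
from h import *
import sys
d=ctrl.get_image("wrist"); P=world(d); cv2.imwrite(f"pics/{sys.argv[1]}.png",d["img"][:,:,::-1])
ok=(P[...,2]<60)&(P[...,2]>3)
for c,a,p in comps(wood(d["img"])&ok,P,100):
    zt=np.percentile(p[:,2],95); t=np.ascontiguousarray(p[p[:,2]>zt-4][:,:2],np.float32)
    r=cv2.minAreaRect(t); print("px",c.round(),a,"top",zt.round(1),"ctr",np.round(r[0],1),np.round(r[1],1),round(r[2],1))
E
python3 w.py w1; python3 plan.py 451.7 -142 12
```

```text
px [200. 101.] 387 top 20.7 ctr [439.7 -47.4] [35.6 23.4] 20.0
px [179.  96.] 128 top 22.0 ctr [437.1 -41.7] [7.2 7.6] 61.0
px [279. 213.] 2485 top 17.6 ctr [ 452.6 -141.9] [44.8 44.3] 62.3
t 1.82 pos [ 451.1 -144.3  110.6] w 70.4 F [-0.1 -0.4  0.1] q [-0.33  0.4   2.04 -0.    0.71  0.19]
tool x [-0. -0. -1.] y yaw -30.0
after turn, delta cm [ 9.86 -0.06 -0.23]
```

View pics/w1.png

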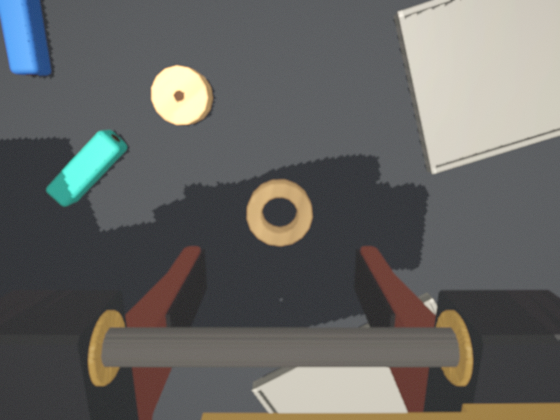

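Wrist view: ring at (279,213) centred between the fingers, disc (182,95), turquoise bar (88,167). The positions agree within 1 mm.

Emit:
apply_moves(increments=[{"gripper": 80, "delta_pos": [3.5, -0.05, -0.25], "dr": [0, 0, 0]}, {"gripper": 80, "delta_pos": [3.5, 0, 0], "dr": [0, 0, 0]}, {"gripper": 80, "delta_pos": [1.9, 0, 0], "dr": [0, 0, 0]}, {"gripper": 80, "delta_pos": [0.9, 0, 0], "dr": [0, 0, 0]}, {"gripper": 80, "delta_pos": [0, 0, 0], "dr": [0, 0, 0]}])

```text
t: 2.23
ee_pos: [450.6, -142.1, 11.1]
orientation: [1.583, 0.916, -1.588]
ft_force: [0.3, 0.7, -0.1]
width: 70.4
```

Emit:
apply_moves(increments=[{"gripper": 35, "delta_pos": [0, 0, 0], "dr": [0, 0, 0]}, {"gripper": 35, "delta_pos": [0, 0, 0], "dr": [0, 0, 0]}, {"gripper": 35, "delta_pos": [0, 0, 0], "dr": [0, 0, 0]}, {"gripper": 35, "delta_pos": [0, 0, 0], "dr": [0, 0, 0]}, {"gripper": 35, "delta_pos": [0, 0, 0], "dr": [0, 0, 0]}])

```text
t: 2.65
ee_pos: [453.1, -141.6, 13.8]
orientation: [1.584, 0.913, -1.581]
ft_force: [-0.1, -0.7, 6.4]
width: 45.6
```

```bash
python3 plan.py 410.5 -313.7 60
```

```text
t 2.65 pos [ 453.1 -141.6   13.8] w 45.6 F [-0.1 -0.7  6.4] q [-0.33  0.59  2.06 -0.    0.49  0.2 ]
tool x [ 0.002 -0.001 -1.   ] y yaw -30.0
after turn, delta cm [-4.62  4.91 17.03]
```

Emit:
apply_moves(increments=[{"gripper": 35, "delta_pos": [-1, 0, 0], "dr": [0, 0, 0]}, {"gripper": 35, "delta_pos": [-3.6, 0, 0], "dr": [0, 0, 0]}, {"gripper": 35, "delta_pos": [0, 1, 3.5], "dr": [0, 0, 0]}, {"gripper": 35, "delta_pos": [0, 1, 3.5], "dr": [0, 0, 0]}, {"gripper": 35, "delta_pos": [0, 1, 3.5], "dr": [0, 0, 0]}])

```text
t: 3.07
ee_pos: [426.3, -248.2, 60.4]
orientation: [1.582, 0.914, -1.58]
ft_force: [0.6, -0.8, -0.1]
width: 45.7
```

Emit:
apply_moves(increments=[{"gripper": 35, "delta_pos": [0, 1, 3.5], "dr": [0, 0, 0]}, {"gripper": 35, "delta_pos": [0, 0.9, 3], "dr": [0, 0, 0]}, {"gripper": 35, "delta_pos": [0, 0, 0], "dr": [0, 0, 0]}, {"gripper": 35, "delta_pos": [0, 0, 0], "dr": [0, 0, 0]}, {"gripper": 35, "delta_pos": [0, 0, 0], "dr": [0, 0, 0]}])

```text
t: 3.48
ee_pos: [409.6, -312.5, 59.1]
orientation: [1.584, 0.915, -1.584]
ft_force: [0.3, -1.1, -0.5]
width: 45.3
```

```bash
python3 w.py w2; python3 plan.py 410.5 -313.7 17
```

```text
px [410. 171.] 4655 top 20.6 ctr [ 490.9 -311.4] [45.3 45.2] 69.0
px [281. 236.] 812 top 59.7 ctr [ 417.5 -302.6] [19.9 45.3] 53.3
px [280. 292.] 759 top 59.6 ctr [ 407.  -317.8] [16.2 25.9] 60.1
t 3.53 pos [ 409.7 -312.    58.9] w 45.4 F [0.1 0.3 0.3] q [-0.67  0.54  1.97  0.    0.64 -0.15]
tool x [-0.     0.001 -1.   ] y yaw -29.9
after turn, delta cm [4.19 0.16 0.11]
```

View pics/w2.png

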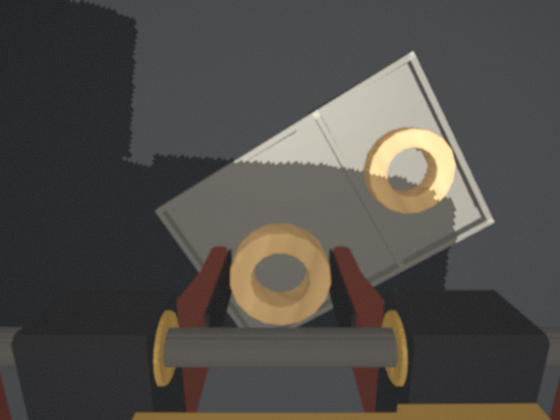

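The ring is held level at (280,272) above the empty bay, with its ring sample at (410,171). I'll lower it and release.

Emit:
apply_moves(increments=[{"gripper": 35, "delta_pos": [2.5, 0.15, 0.1], "dr": [0, 0, 0]}, {"gripper": 35, "delta_pos": [1, 0, 0], "dr": [0, 0, 0]}, {"gripper": 35, "delta_pos": [0.4, 0, 0], "dr": [0, 0, 0]}, {"gripper": 35, "delta_pos": [0.2, 0, 0], "dr": [0, 0, 0]}, {"gripper": 35, "delta_pos": [0, 0, 0], "dr": [0, 0, 0]}])

```text
t: 3.95
ee_pos: [410.5, -313.8, 17.5]
orientation: [1.582, 0.917, -1.583]
ft_force: [-0.1, -0.1, 0.2]
width: 45.2
```

```bash
python3 plan.py 410.5 -313.7 17
```

```text
t 3.95 pos [ 410.5 -313.8   17.5] w 45.2 F [-0.1 -0.1  0.2] q [-0.68  0.62  1.97  0.    0.56 -0.15]
tool x [-0.001  0.001 -1.   ] y yaw -29.9
after turn, delta cm [ 0.05 -0.   -0.  ]
```

Emit:
apply_moves(increments=[{"gripper": 35, "delta_pos": [0.1, 0, 0], "dr": [0, 0, 0]}, {"gripper": 64, "delta_pos": [0, 0, 0], "dr": [0, 0, 0]}, {"gripper": 64, "delta_pos": [0, 0, 0], "dr": [0, 0, 0]}, {"gripper": 64, "delta_pos": [-1, 0, 0], "dr": [0, 0, 0]}, {"gripper": 64, "delta_pos": [-2, 0, 0], "dr": [0, 0, 0]}])

```text
t: 4.37
ee_pos: [409.5, -313.8, 46.1]
orientation: [1.583, 0.918, -1.585]
ft_force: [0.3, 0.4, 0.6]
width: 56.4
```

Emit:
apply_moves(increments=[{"gripper": 64, "delta_pos": [-2, 0, 0], "dr": [-0.118, 0, 0]}, {"gripper": 64, "delta_pos": [-2, 0, 0], "dr": [-0.118, 0, 0]}, {"gripper": 64, "delta_pos": [-2, 0, 0], "dr": [-0.118, 0, 0]}, {"gripper": 64, "delta_pos": [0, 0, 0], "dr": [-0.118, 0, 0]}, {"gripper": 64, "delta_pos": [0, 0, 0], "dr": [-0.118, 0, 0]}])

```text
t: 4.78
ee_pos: [411.5, -315.5, 109.2]
orientation: [1.155, 1.239, -1.155]
ft_force: [-0.9, 0.8, -0.5]
width: 56.3
```

Emit:
apply_moves(increments=[{"gripper": 64, "delta_pos": [0, 0, 0], "dr": [-0.118, 0, 0]}, {"gripper": 64, "delta_pos": [0, 0, 0], "dr": [-0.118, 0, 0]}, {"gripper": 64, "delta_pos": [0, 0, 0], "dr": [-0.118, 0, 0]}, {"gripper": 64, "delta_pos": [0, 0, 0], "dr": [-0.118, 0, 0]}, {"gripper": 64, "delta_pos": [0, 0, 0], "dr": [-0.118, 0, 0]}])

```text
t: 5.2
ee_pos: [410.7, -314.8, 107.7]
orientation: [0.708, 1.451, -0.709]
ft_force: [0.9, -1.0, -0.5]
width: 56.1
```

Emit:
apply_moves(increments=[{"gripper": 64, "delta_pos": [0, 0, 0], "dr": [-0.118, 0, 0]}, {"gripper": 64, "delta_pos": [0, 0, 0], "dr": [-0.118, 0, 0]}, {"gripper": 64, "delta_pos": [0, 0, 0], "dr": [-0.118, 0, 0]}, {"gripper": 64, "delta_pos": [0, 0, 0], "dr": [0, 0, 0]}, {"gripper": 64, "delta_pos": [0, 0, 0], "dr": [0, 0, 0]}])

```text
t: 5.62
ee_pos: [410.7, -314.8, 107.4]
orientation: [0.441, 1.525, -0.442]
ft_force: [-1.0, -0.6, -0.3]
width: 56.1
```

```bash
python3 w.py w3; python3 plan.py 437 -41.4 100
```

```text
px [278. 217.] 2752 top 20.6 ctr [ 411.3 -315.5] [43.8 45.2] 58.1
px [325. 298.] 1177 top 20.5 ctr [ 483.7 -319.8] [25.9 37.1] 72.8
t 5.67 pos [ 410.7 -314.8  107.3] w 56.1 F [0.3 0.1 0.1] q [-0.68  0.45  1.95  0.    0.74 -1.68]
tool x [ 0.001 -0.    -1.   ] y yaw 57.7
after turn, delta cm [  0.72  24.51 -12.38]
```

Ring bead reads (411.3,-315.5) against the bay centre (410.5,-313.7), at the same height as the sample, so it is in. Next the disc.

Emit:
apply_moves(increments=[{"gripper": 64, "delta_pos": [0, 3.5, -1.77], "dr": [0, 0, 0]}, {"gripper": 64, "delta_pos": [0, 3.5, -1.77], "dr": [0, 0, 0]}, {"gripper": 64, "delta_pos": [0, 3.5, -1.77], "dr": [0, 0, 0]}, {"gripper": 64, "delta_pos": [0, 3.5, -1.77], "dr": [0, 0, 0]}, {"gripper": 64, "delta_pos": [0, 3.5, -1.77], "dr": [0, 0, 0]}])

```text
t: 6.08
ee_pos: [428.4, -117.9, 107.0]
orientation: [0.442, 1.525, -0.442]
ft_force: [0.0, 0.3, 0.4]
width: 55.8
```

Emit:
apply_moves(increments=[{"gripper": 64, "delta_pos": [0, 3.5, -1.77], "dr": [0, 0, 0]}, {"gripper": 64, "delta_pos": [0, 3.5, -1.76], "dr": [0, 0, 0]}, {"gripper": 64, "delta_pos": [0, 0, 0], "dr": [0, 0, 0]}, {"gripper": 64, "delta_pos": [0, 0, 0], "dr": [0, 0, 0]}, {"gripper": 64, "delta_pos": [0, 0, 0], "dr": [0, 0, 0]}])

```text
t: 6.5
ee_pos: [436.0, -41.4, 106.9]
orientation: [0.439, 1.525, -0.439]
ft_force: [0.3, 0.4, 0.7]
width: 56.3
```

```bash
python3 w.py w4; python3 plan.py 437 -41.4 13.5
```

```text
px [519. 106.] 1977 top 28.7 ctr [456.2 128.3] [14.8 35.4] 59.9
px [404. 182.] 789 top 17.9 ctr [463.7  43. ] [16.4 60.1] 43.4
px [280. 218.] 2192 top 21.7 ctr [437.4 -41.3] [34.4 35. ] 31.1
t 6.55 pos [435.9 -42.  106.8] w 56.0 F [-0.7 -0.4  0.7] q [-0.12  0.36  2.12 -0.    0.66 -1.13]
tool x [ 0. -0. -1.] y yaw 57.8
after turn, delta cm [9.33 0.11 0.06]
```

Emit:
apply_moves(increments=[{"gripper": 64, "delta_pos": [3.5, 0.1, 0.1], "dr": [0, 0, 0]}, {"gripper": 64, "delta_pos": [3.2, 0, 0], "dr": [0, 0, 0]}, {"gripper": 64, "delta_pos": [1.8, 0, 0], "dr": [0, 0, 0]}, {"gripper": 64, "delta_pos": [0.8, 0, 0], "dr": [0, 0, 0]}, {"gripper": 64, "delta_pos": [0, 0, 0], "dr": [0, 0, 0]}])

```text
t: 6.97
ee_pos: [436.0, -42.2, 12.3]
orientation: [0.441, 1.529, -0.442]
ft_force: [0.6, 0.1, -0.0]
width: 56.1
```

Emit:
apply_moves(increments=[{"gripper": 25, "delta_pos": [0, 0, 0], "dr": [0, 0, 0]}, {"gripper": 25, "delta_pos": [0, 0, 0], "dr": [0, 0, 0]}, {"gripper": 25, "delta_pos": [0, 0, 0], "dr": [0, 0, 0]}, {"gripper": 25, "delta_pos": [0, 0, 0], "dr": [0, 0, 0]}, {"gripper": 25, "delta_pos": [0, 0, 0], "dr": [0, 0, 0]}])

```text
t: 7.38
ee_pos: [438.0, -41.2, 14.7]
orientation: [0.439, 1.524, -0.438]
ft_force: [-0.4, -3.6, 8.2]
width: 35.3
```

Emit:
apply_moves(increments=[{"gripper": 25, "delta_pos": [-1, 0, 0], "dr": [0, 0, 0]}, {"gripper": 25, "delta_pos": [-3, 0, 0], "dr": [0, 0, 0]}, {"gripper": 25, "delta_pos": [-2, 0, 0], "dr": [0, 0, 0]}, {"gripper": 25, "delta_pos": [0, 0, 0], "dr": [0, 0, 0]}, {"gripper": 25, "delta_pos": [0, 0, 0], "dr": [0, 0, 0]}])

```text
t: 7.8
ee_pos: [438.1, -41.0, 75.1]
orientation: [0.439, 1.523, -0.438]
ft_force: [0.5, 0.7, -0.5]
width: 35.4
```

```bash
python3 w.py w5; python3 plan.py 620 -129.5 70
```

```text
px [544. 106.] 2002 top 25.9 ctr [456.2 122.4] [ 7.3 28.7] 68.4
px [420. 189.] 1173 top 18.2 ctr [468.5  47.8] [18.2 58.9] 57.3
t 7.85 pos [437.4 -40.9  74.2] w 35.0 F [ 0.1 -0.5 -0.2] q [-0.12  0.43  2.13  0.    0.58 -1.13]
tool x [ 0.002 -0.    -1.   ] y yaw 57.9
after turn, delta cm [ 0.45  2.18 20.17]
```

Emit:
apply_moves(increments=[{"gripper": 25, "delta_pos": [0, 0.36, 3.36], "dr": [0, 0, 0]}, {"gripper": 25, "delta_pos": [0, 0.36, 3.36], "dr": [0, 0, 0]}, {"gripper": 25, "delta_pos": [0, 0.36, 3.36], "dr": [0, 0, 0]}, {"gripper": 25, "delta_pos": [0, 0.36, 3.36], "dr": [0, 0, 0]}, {"gripper": 25, "delta_pos": [0, 0.36, 3.36], "dr": [0, 0, 0]}])

```text
t: 8.27
ee_pos: [589.5, -115.4, 72.2]
orientation: [0.439, 1.528, -0.439]
ft_force: [0.9, 0.9, 0.4]
width: 35.4
```

Emit:
apply_moves(increments=[{"gripper": 25, "delta_pos": [0, 0.36, 3.36], "dr": [0, 0, 0]}, {"gripper": 25, "delta_pos": [0, 0, 0], "dr": [0, 0, 0]}, {"gripper": 25, "delta_pos": [2, 0, 0], "dr": [0, 0, 0]}, {"gripper": 25, "delta_pos": [2, 0, 0], "dr": [0, 0, 0]}, {"gripper": 25, "delta_pos": [0, 0, 0], "dr": [0, 0, 0]}])

```text
t: 8.68
ee_pos: [615.6, -128.8, 28.9]
orientation: [0.439, 1.534, -0.44]
ft_force: [-1.3, -0.0, -0.8]
width: 34.9
```

```bash
python3 w.py w6; python3 plan.py 620 -129.5 17.7
```

```text
px [280. 271.] 5398 top 35.7 ctr [ 615.6 -127.5] [35.1 34.9] 10.5
px [316. 380.] 820 top 23.1 ctr [ 684.6 -149.6] [ 8.2 27.3] 13.1
px [331. 410.] 115 top 24.9 ctr [ 695.4 -149.3] [20.7  6.2] 57.3
t 8.73 pos [ 616.4 -128.9   30.6] w 35.5 F [-0.5  0.7  0.7] q [-0.23  0.7   1.7   0.    0.74 -1.24]
tool x [-0.007  0.002 -1.   ] y yaw 57.9
after turn, delta cm [1.29 0.14 0.34]
```

View pics/w6.png

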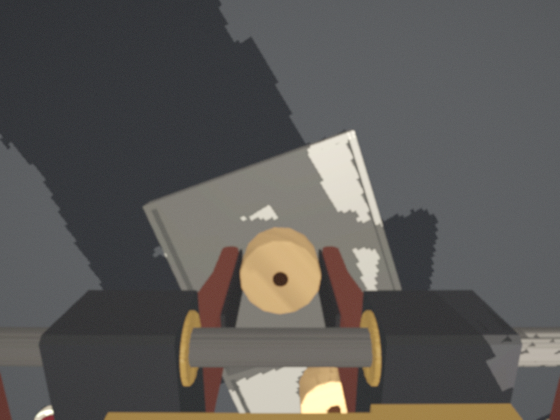

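The disc is held level at (280,270) over the bay, with the disc sample at the bottom (325,395). I'll lower it and release.

Emit:
apply_moves(increments=[{"gripper": 25, "delta_pos": [0.6, 0.14, 0.34], "dr": [0, 0, 0]}, {"gripper": 25, "delta_pos": [0.4, 0, 0], "dr": [0, 0, 0]}, {"gripper": 25, "delta_pos": [0.2, 0, 0], "dr": [0, 0, 0]}, {"gripper": 25, "delta_pos": [0.1, 0, 0], "dr": [0, 0, 0]}, {"gripper": 25, "delta_pos": [0, 0, 0], "dr": [0, 0, 0]}])

```text
t: 9.15
ee_pos: [623.2, -130.3, 20.9]
orientation: [0.439, 1.526, -0.439]
ft_force: [0.4, 0.5, 0.8]
width: 35.4
```

```bash
python3 plan.py 620 -129.5 17.7
```

```text
t 9.15 pos [ 623.2 -130.3   20.9] w 35.4 F [0.4 0.5 0.8] q [-0.22  0.72  1.69  0.    0.73 -1.24]
tool x [ 0. -0. -1.] y yaw 57.9
after turn, delta cm [ 0.32 -0.1  -0.32]
```

Emit:
apply_moves(increments=[{"gripper": 25, "delta_pos": [0.15, -0.1, -0.3], "dr": [0, 0, 0]}, {"gripper": 25, "delta_pos": [0.15, 0, 0], "dr": [0, 0, 0]}, {"gripper": 25, "delta_pos": [0.05, 0, 0], "dr": [0, 0, 0]}, {"gripper": 25, "delta_pos": [0, 0, 0], "dr": [0, 0, 0]}, {"gripper": 25, "delta_pos": [0, 0, 0], "dr": [0, 0, 0]}])

```text
t: 9.57
ee_pos: [619.7, -129.5, 17.8]
orientation: [0.439, 1.527, -0.439]
ft_force: [-3.0, 0.3, 5.6]
width: 35.3
```

```bash
python3 plan.py 620 -129.5 17.7
```

```text
t 9.57 pos [ 619.7 -129.5   17.8] w 35.3 F [-3.   0.3  5.6] q [-0.22  0.72  1.7   0.    0.72 -1.24]
tool x [-0.001  0.    -1.   ] y yaw 57.9
after turn, delta cm [0.01 0.02 0.03]
```

Contact with 5.6 N, so it is on the floor. Release and retreat.

Emit:
apply_moves(increments=[{"gripper": 55, "delta_pos": [-0.05, 0, 0], "dr": [0, 0, 0]}, {"gripper": 55, "delta_pos": [0, 0, 0], "dr": [0, 0, 0]}, {"gripper": 55, "delta_pos": [0, 0, 0], "dr": [0, 0, 0]}, {"gripper": 55, "delta_pos": [-1, 0, 0], "dr": [0, 0, 0]}, {"gripper": 55, "delta_pos": [-3, 0, 0], "dr": [0, 0, 0]}])

```text
t: 9.98
ee_pos: [617.1, -128.9, 54.7]
orientation: [0.439, 1.533, -0.439]
ft_force: [-0.7, -0.2, -0.3]
width: 48.1
```

Emit:
apply_moves(increments=[{"gripper": 55, "delta_pos": [-3, 0, 0], "dr": [0, 0, 0]}, {"gripper": 55, "delta_pos": [-2, 0, 0], "dr": [0, 0, 0]}, {"gripper": 55, "delta_pos": [0, 0, 0], "dr": [0, 0, 0]}, {"gripper": 55, "delta_pos": [0, 0, 0], "dr": [0, 0, 0]}, {"gripper": 55, "delta_pos": [0, 0, 0], "dr": [0, 0, 0]}])

```text
t: 10.4
ee_pos: [619.5, -129.5, 107.3]
orientation: [0.439, 1.527, -0.439]
ft_force: [0.0, -0.0, -0.1]
width: 48.1
```

```bash
python3 w.py w7; python3 plan.py 468.2 47.7 100 58
```

```text
px [280. 216.] 2282 top 24.8 ctr [ 619.7 -128.1] [34.3 35. ] 36.4
px [312. 299.] 679 top 24.1 ctr [ 687.5 -145.5] [33.5 14.5] 85.5
px [544. 306.] 150 top 9.3 ctr [791.4   4.6] [24.8  2.6] 89.6
t 10.45 pos [ 619.1 -129.4  106.6] w 48.4 F [ 0.5  0.2 -0.1] q [-0.22  0.59  1.68  0.    0.87 -1.24]
tool x [-0.002  0.    -1.   ] y yaw 57.9
dr total [-0.001 -0.002  0.001]
after turn, delta cm [  0.66   7.02 -22.18]
```

Disc is in at (619.7,-128.1), at the same height as its sample. Now the bar.

Emit:
apply_moves(increments=[{"gripper": 55, "delta_pos": [0, 1.17, -3.7], "dr": [0, 0, 0]}, {"gripper": 55, "delta_pos": [0, 1.17, -3.7], "dr": [0, 0, 0]}, {"gripper": 55, "delta_pos": [0, 1.17, -3.7], "dr": [0, 0, 0]}, {"gripper": 55, "delta_pos": [0, 1.17, -3.7], "dr": [0, 0, 0]}, {"gripper": 55, "delta_pos": [0, 1.17, -3.7], "dr": [0, 0, 0]}])

```text
t: 10.87
ee_pos: [491.9, 19.1, 106.3]
orientation: [0.439, 1.529, -0.44]
ft_force: [0.6, 1.0, 0.5]
width: 48.1
```

Emit:
apply_moves(increments=[{"gripper": 55, "delta_pos": [0, 1.17, -3.68], "dr": [0, 0, 0]}, {"gripper": 55, "delta_pos": [0, 0, 0], "dr": [0, 0, 0]}, {"gripper": 55, "delta_pos": [0, 0, 0], "dr": [0, 0, 0]}, {"gripper": 55, "delta_pos": [0, 0, 0], "dr": [0, 0, 0]}, {"gripper": 55, "delta_pos": [0, 0, 0], "dr": [0, 0, 0]}])

```text
t: 11.28
ee_pos: [470.3, 47.1, 107.4]
orientation: [0.439, 1.526, -0.439]
ft_force: [0.7, 0.6, -0.3]
width: 48.6
```

```bash
python3 w.py w8; python3 plan.py 468.2 47.7 14.5 58
```

```text
px [370. 128.] 830 top 34.9 ctr [452.9 128. ] [11.3 34.5] 48.4
px [279. 212.] 2217 top 19.6 ctr [469.4  48.8] [17.6 59.2] 57.4
t 11.33 pos [470.4  46.9 107.4] w 48.5 F [-0.8  0.7  0.3] q [ 0.07  0.4   2.04 -0.    0.7  -0.94]
tool x [ 0. -0. -1.] y yaw 57.9
dr total [-0.002  0.    -0.   ]
after turn, delta cm [ 9.29 -0.05 -0.22]
```

View pics/w8.png

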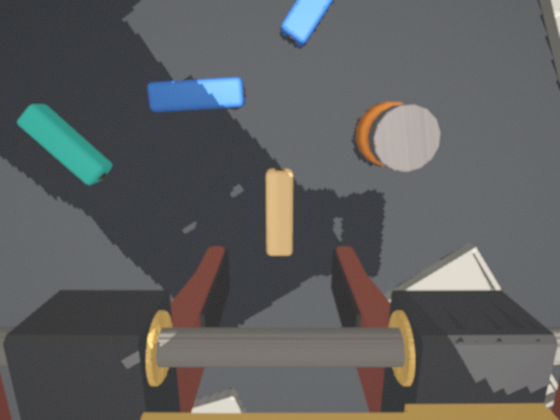

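Natural-wood bar at (279,212), square to the jaws. The jar at (405,137) is clear, and the blue and turquoise bars are away to the upper left.

Emit:
apply_moves(increments=[{"gripper": 55, "delta_pos": [3.5, 0, -0.15], "dr": [0, 0, 0]}, {"gripper": 55, "delta_pos": [3.2, 0, 0], "dr": [0, 0, 0]}, {"gripper": 55, "delta_pos": [1.8, 0, 0], "dr": [0, 0, 0]}, {"gripper": 55, "delta_pos": [0.7, 0, 0], "dr": [0, 0, 0]}, {"gripper": 55, "delta_pos": [0, 0, 0], "dr": [0, 0, 0]}])

```text
t: 11.75
ee_pos: [467.6, 47.6, 14.1]
orientation: [0.439, 1.529, -0.441]
ft_force: [-0.6, -0.8, 0.0]
width: 48.2
```

Emit:
apply_moves(increments=[{"gripper": 8, "delta_pos": [0, 0, 0], "dr": [0, 0, 0]}, {"gripper": 8, "delta_pos": [0, 0, 0], "dr": [0, 0, 0]}, {"gripper": 8, "delta_pos": [0, 0, 0], "dr": [0, 0, 0]}, {"gripper": 8, "delta_pos": [0, 0, 0], "dr": [0, 0, 0]}, {"gripper": 8, "delta_pos": [0, 0, 0], "dr": [0, 0, 0]}])

```text
t: 12.17
ee_pos: [468.7, 48.5, 16.5]
orientation: [0.439, 1.524, -0.438]
ft_force: [0.6, -0.6, -0.3]
width: 18.4
```

Emit:
apply_moves(increments=[{"gripper": 8, "delta_pos": [-1, 0, 0], "dr": [0, 0, 0]}, {"gripper": 8, "delta_pos": [-3, 0, 0], "dr": [0, 0, 0]}, {"gripper": 8, "delta_pos": [-3, 0, 0], "dr": [0, 0, 0]}, {"gripper": 8, "delta_pos": [-1.5, 0, 0], "dr": [0, 0, 0]}, {"gripper": 8, "delta_pos": [0, 0, 0], "dr": [0, 0, 0]}])

```text
t: 12.58
ee_pos: [470.3, 48.7, 104.5]
orientation: [0.44, 1.52, -0.436]
ft_force: [0.7, -0.1, -0.3]
width: 17.8
```

```bash
python3 plan.py 407 317.3 100
```

```text
t 12.58 pos [470.3  48.7 104.5] w 17.8 F [ 0.7 -0.1 -0.3] q [ 0.08  0.41  2.05  0.    0.68 -0.93]
tool x [ 0.006  0.001 -1.   ] y yaw 57.9
after turn, delta cm [  0.42  19.4  -19.63]
```

Emit:
apply_moves(increments=[{"gripper": 8, "delta_pos": [0, 2.42, -2.45], "dr": [0, 0, 0]}, {"gripper": 8, "delta_pos": [0, 2.42, -2.45], "dr": [0, 0, 0]}, {"gripper": 8, "delta_pos": [0, 2.42, -2.45], "dr": [0, 0, 0]}, {"gripper": 8, "delta_pos": [0, 2.42, -2.45], "dr": [0, 0, 0]}, {"gripper": 8, "delta_pos": [0, 2.42, -2.45], "dr": [0, 0, 0]}])

```text
t: 13.0
ee_pos: [427.6, 217.3, 100.5]
orientation: [0.439, 1.526, -0.439]
ft_force: [0.9, 0.5, -0.1]
width: 17.4
```

Emit:
apply_moves(increments=[{"gripper": 8, "delta_pos": [0, 2.42, -2.45], "dr": [0, 0, 0]}, {"gripper": 8, "delta_pos": [0, 2.42, -2.45], "dr": [0, 0, 0]}, {"gripper": 8, "delta_pos": [0, 2.42, -2.45], "dr": [0, 0, 0]}, {"gripper": 8, "delta_pos": [2, 0, 0], "dr": [0, 0, 0]}, {"gripper": 8, "delta_pos": [2, 0, 0], "dr": [0, 0, 0]}])

```text
t: 13.42
ee_pos: [404.8, 319.2, 60.9]
orientation: [0.438, 1.525, -0.434]
ft_force: [0.3, -0.5, -0.4]
width: 17.8
```

Emit:
apply_moves(increments=[{"gripper": 8, "delta_pos": [1.5, 0, 0], "dr": [0, 0, 0]}, {"gripper": 8, "delta_pos": [0, 0, 0], "dr": [0, 0, 0]}, {"gripper": 8, "delta_pos": [0, 0, 0], "dr": [0, 0, 0]}, {"gripper": 8, "delta_pos": [0, 0, 0], "dr": [0, 0, 0]}, {"gripper": 8, "delta_pos": [0, 0, 0], "dr": [0, 0, 0]}])

```text
t: 13.83
ee_pos: [405.4, 316.8, 46.6]
orientation: [0.44, 1.525, -0.438]
ft_force: [0.0, -0.0, -0.4]
width: 17.3
```

```bash
python3 w.py w9; python3 plan.py 407 317.3 19.5
```

```text
px [280. 265.] 4826 top 49.6 ctr [404.8 318.4] [17.8 56.6] 57.5
px [301. 380.] 553 top 22.4 ctr [483.2 286.1] [14.  18.4] 81.4
t 13.88 pos [405.5 316.8  46.6] w 17.9 F [0.7 0.1 0.2] q [ 0.64  0.56  1.97 -0.    0.61 -0.37]
tool x [ 0.001  0.001 -1.   ] y yaw 57.9
after turn, delta cm [2.71 0.12 0.1 ]
```

View pics/w9.png

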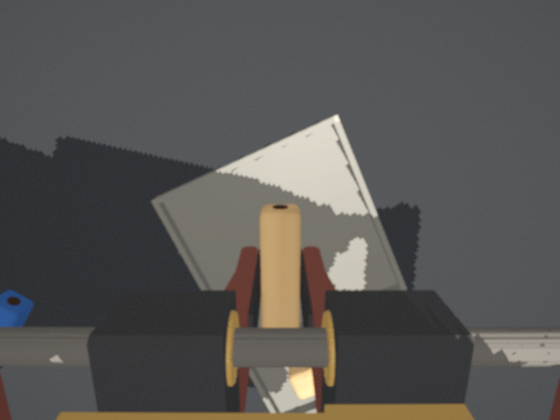

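The bar is held at (280,265) over the bay of the tray with the bar sample (302,383). Lowering it.

Emit:
apply_moves(increments=[{"gripper": 8, "delta_pos": [1.5, 0.1, 0.1], "dr": [0, 0, 0]}, {"gripper": 8, "delta_pos": [0.7, 0, 0], "dr": [0, 0, 0]}, {"gripper": 8, "delta_pos": [0.3, 0, 0], "dr": [0, 0, 0]}, {"gripper": 8, "delta_pos": [0.1, 0, 0], "dr": [0, 0, 0]}, {"gripper": 8, "delta_pos": [0.1, 0, 0], "dr": [0, 0, 0]}])

```text
t: 14.3
ee_pos: [405.9, 316.6, 19.4]
orientation: [0.438, 1.527, -0.439]
ft_force: [-5.1, -4.0, 23.4]
width: 17.8
```

Emit:
apply_moves(increments=[{"gripper": 8, "delta_pos": [0.05, 0, 0], "dr": [0, 0, 0]}, {"gripper": 8, "delta_pos": [0, 0, 0], "dr": [0, 0, 0]}, {"gripper": 8, "delta_pos": [0, 0, 0], "dr": [0, 0, 0]}, {"gripper": 8, "delta_pos": [0, 0, 0], "dr": [0, 0, 0]}, {"gripper": 8, "delta_pos": [0, 0, 0], "dr": [0, 0, 0]}])

```text
t: 14.72
ee_pos: [406.0, 316.6, 19.5]
orientation: [0.438, 1.526, -0.439]
ft_force: [-3.3, -3.8, 13.9]
width: 17.7
```

```bash
python3 plan.py 407 317.3 19.3
```

```text
t 14.72 pos [406.  316.6  19.5] w 17.7 F [-3.3 -3.8 13.9] q [ 0.64  0.61  1.97 -0.    0.56 -0.37]
tool x [-0. -0. -1.] y yaw 57.9
after turn, delta cm [0.02 0.12 0.05]
```

Emit:
apply_moves(increments=[{"gripper": 8, "delta_pos": [-0.07, 0, 0], "dr": [0, 0, 0]}, {"gripper": 40, "delta_pos": [0, 0, 0], "dr": [0, 0, 0]}, {"gripper": 40, "delta_pos": [0, 0, 0], "dr": [0, 0, 0]}, {"gripper": 40, "delta_pos": [0, 0, 0], "dr": [0, 0, 0]}, {"gripper": 40, "delta_pos": [-1, 0, 0], "dr": [0, 0, 0]}])

```text
t: 15.13
ee_pos: [405.3, 316.3, 27.9]
orientation: [0.437, 1.528, -0.44]
ft_force: [-0.2, -0.5, 1.0]
width: 34.8
```

Emit:
apply_moves(increments=[{"gripper": 58, "delta_pos": [-3, 0, 0], "dr": [0, 0, 0]}, {"gripper": 58, "delta_pos": [-3, 0, 0], "dr": [0.117, 0, 0]}, {"gripper": 58, "delta_pos": [-1.5, 0, 0], "dr": [0.117, 0, 0]}, {"gripper": 58, "delta_pos": [0, 0, 0], "dr": [0.117, 0, 0]}, {"gripper": 58, "delta_pos": [0, 0, 0], "dr": [0.117, 0, 0]}])

```text
t: 15.55
ee_pos: [407.0, 317.5, 106.0]
orientation: [0.807, 1.415, -0.802]
ft_force: [-0.0, -0.1, 0.1]
width: 51.1
```

Emit:
apply_moves(increments=[{"gripper": 58, "delta_pos": [0, 0, 0], "dr": [0.117, 0, 0]}, {"gripper": 58, "delta_pos": [0, 0, 0], "dr": [0.117, 0, 0]}, {"gripper": 58, "delta_pos": [0, 0, 0], "dr": [0, 0, 0]}, {"gripper": 58, "delta_pos": [0, 0, 0], "dr": [0, 0, 0]}, {"gripper": 58, "delta_pos": [0, 0, 0], "dr": [0, 0, 0]}])

```text
t: 15.97
ee_pos: [406.2, 316.9, 104.1]
orientation: [0.976, 1.341, -0.976]
ft_force: [0.4, -0.4, 0.1]
width: 51.1
```

```bash
python3 w.py w10; python3 plan.py 625.4 309.5 100 17
```

```text
px [280. 218.] 2544 top 22.6 ctr [407.6 317.7] [18.1 59.5] 58.0
px [389. 252.] 1885 top 22.5 ctr [486.9 315.7] [45.8 17.9] 83.0
px [547. 305.] 931 top 30.2 ctr [611.8 313.2] [ 5.1 17.4] 20.9
px [276. 410.] 119 top 9.8 ctr [456.5 157.1] [23.3  5.1] 18.6
t 16.02 pos [406.2 316.9 104. ] w 50.8 F [-0.7  0.9 -1.3] q [0.64 0.46 1.95 0.   0.73 0.33]
tool x [ 0.  0. -1.] y yaw 17.9
dr total [ 0.015 -0.    -0.   ]
after turn, delta cm [ 0.4  20.75  7.12]
```

Bar is in at (407.6,317.7). Now the cube.

Emit:
apply_moves(increments=[{"gripper": 58, "delta_pos": [0, 0, 0], "dr": [0.015, 0, 0]}, {"gripper": 58, "delta_pos": [0, 3.46, 1.19], "dr": [0, 0, 0]}, {"gripper": 58, "delta_pos": [0, 3.46, 1.19], "dr": [0, 0, 0]}, {"gripper": 58, "delta_pos": [0, 3.46, 1.19], "dr": [0, 0, 0]}, {"gripper": 58, "delta_pos": [0, 3.46, 1.19], "dr": [0, 0, 0]}])

```text
t: 16.43
ee_pos: [553.9, 311.3, 103.9]
orientation: [0.989, 1.335, -0.989]
ft_force: [-0.5, 0.5, 0.7]
width: 51.2
```

Emit:
apply_moves(increments=[{"gripper": 58, "delta_pos": [0, 3.46, 1.19], "dr": [0, 0, 0]}, {"gripper": 58, "delta_pos": [0, 3.46, 1.19], "dr": [0, 0, 0]}, {"gripper": 58, "delta_pos": [0, 0, 0], "dr": [0, 0, 0]}, {"gripper": 58, "delta_pos": [0, 0, 0], "dr": [0, 0, 0]}, {"gripper": 58, "delta_pos": [0, 0, 0], "dr": [0, 0, 0]}])

```text
t: 16.85
ee_pos: [624.5, 308.3, 103.1]
orientation: [0.989, 1.335, -0.992]
ft_force: [-0.1, 0.2, 0.6]
width: 50.8
```

```bash
python3 w.py w11; python3 plan.py 625.4 309.5 18 17
```

```text
px [ 91. 158.] 1076 top 20.9 ctr [494.8 309.6] [15.4 59.7] 6.9
px [  3. 137.] 127 top 14.3 ctr [435.8 308.7] [3.9 8.7] 4.8
px [283. 217.] 2237 top 31.6 ctr [626.8 311.9] [29.3 29.4] 17.6
t 16.9 pos [624.  308.5 103.3] w 50.8 F [-0.4  0.6 -0.3] q [0.44 0.67 1.53 0.   0.94 0.15]
tool x [-0.002 -0.001 -1.   ] y yaw 16.9
dr total [-0.002  0.     0.002]
after turn, delta cm [ 8.53  0.16 -0.05]
```

View pics/w11.png

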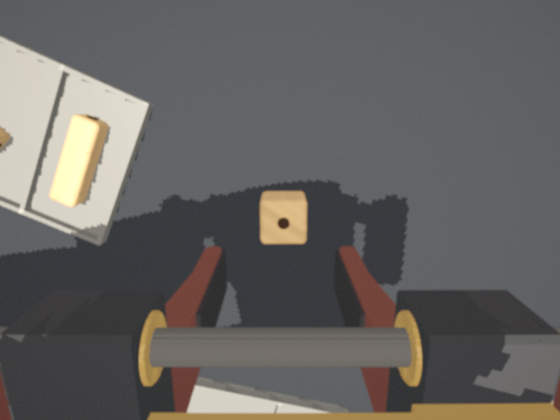

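The cube at (283,217) is square to the jaws, between the fingers. Grasping.

Emit:
apply_moves(increments=[{"gripper": 58, "delta_pos": [3, 0.25, -0.15], "dr": [0, 0, 0]}, {"gripper": 58, "delta_pos": [3, 0, 0], "dr": [0, 0, 0]}, {"gripper": 58, "delta_pos": [1.8, 0, 0], "dr": [0, 0, 0]}, {"gripper": 58, "delta_pos": [0.8, 0, 0], "dr": [0, 0, 0]}, {"gripper": 58, "delta_pos": [0, 0, 0], "dr": [0, 0, 0]}])

```text
t: 17.32
ee_pos: [625.0, 310.5, 15.8]
orientation: [0.986, 1.337, -0.993]
ft_force: [-0.5, 0.6, -0.1]
width: 50.7
```

Emit:
apply_moves(increments=[{"gripper": 20, "delta_pos": [0, 0, 0], "dr": [0, 0, 0]}, {"gripper": 20, "delta_pos": [0, 0, 0], "dr": [0, 0, 0]}, {"gripper": 20, "delta_pos": [0, 0, 0], "dr": [0, 0, 0]}, {"gripper": 20, "delta_pos": [0, 0, 0], "dr": [0, 0, 0]}, {"gripper": 20, "delta_pos": [0, 0, 0], "dr": [0, 0, 0]}])

```text
t: 17.73
ee_pos: [628.3, 311.4, 19.5]
orientation: [0.991, 1.333, -0.988]
ft_force: [-0.3, -0.3, 5.9]
width: 29.9
```

```bash
python3 plan.py 621 104 80
```

```text
t 17.73 pos [628.3 311.4  19.5] w 29.9 F [-0.3 -0.3  5.9] q [0.44 0.79 1.53 0.   0.82 0.15]
tool x [ 0.002  0.001 -1.   ] y yaw 16.8
after turn, delta cm [-6.07 -6.7  19.63]
```

Emit:
apply_moves(increments=[{"gripper": 20, "delta_pos": [-1, 0, 0], "dr": [0, 0, 0]}, {"gripper": 20, "delta_pos": [-3, 0, 0], "dr": [0, 0, 0]}, {"gripper": 20, "delta_pos": [-2, 0, 0], "dr": [0, 0, 0]}, {"gripper": 20, "delta_pos": [0, 0, 0], "dr": [0, 0, 0]}, {"gripper": 20, "delta_pos": [0, 0, 0], "dr": [0, 0, 0]}])

```text
t: 18.15
ee_pos: [628.6, 311.3, 79.9]
orientation: [0.992, 1.332, -0.987]
ft_force: [-0.9, -0.2, -1.0]
width: 29.7
```

```bash
python3 plan.py 621 104 80
```

```text
t 18.15 pos [628.6 311.3  79.9] w 29.7 F [-0.9 -0.2 -1. ] q [ 0.44  0.71  1.53 -0.    0.91  0.15]
tool x [ 0.003  0.001 -1.   ] y yaw 16.8
after turn, delta cm [-0.04 -6.73 19.62]
```

Emit:
apply_moves(increments=[{"gripper": 20, "delta_pos": [0, -1.12, 3.27], "dr": [0, 0, 0]}, {"gripper": 20, "delta_pos": [0, -1.12, 3.27], "dr": [0, 0, 0]}, {"gripper": 20, "delta_pos": [0, -1.12, 3.27], "dr": [0, 0, 0]}, {"gripper": 20, "delta_pos": [0, -1.12, 3.27], "dr": [0, 0, 0]}, {"gripper": 20, "delta_pos": [0, -1.12, 3.27], "dr": [0, 0, 0]}])

```text
t: 18.57
ee_pos: [619.9, 136.5, 76.5]
orientation: [0.988, 1.336, -0.991]
ft_force: [0.3, -0.6, -0.0]
width: 29.8
```

Emit:
apply_moves(increments=[{"gripper": 20, "delta_pos": [0, -1.12, 3.27], "dr": [0, 0, 0]}, {"gripper": 20, "delta_pos": [2, 0, 0], "dr": [0, 0, 0]}, {"gripper": 20, "delta_pos": [1.2, 0, 0], "dr": [0, 0, 0]}, {"gripper": 20, "delta_pos": [0, 0, 0], "dr": [0, 0, 0]}, {"gripper": 20, "delta_pos": [0, 0, 0], "dr": [0, 0, 0]}])

```text
t: 18.98
ee_pos: [618.9, 104.2, 44.3]
orientation: [0.988, 1.337, -0.992]
ft_force: [-0.4, -0.2, -0.1]
width: 29.7
```

```bash
python3 w.py w12; python3 plan.py 621 104 22.5
```

```text
px [11. 98.] 1824 top 26.0 ctr [478.2 139.7] [ 6.7 27.1] 5.5
px [280. 273.] 5432 top 56.1 ctr [619.8 105.3] [29.7 29.9] 16.6
px [430. 274.] 2484 top 34.1 ctr [700.3 118.8] [30.2 12.4] 8.5
px [523. 392.] 801 top 12.5 ctr [791.   57.8] [ 3.3 43.8] 0.3
t 19.03 pos [619.6 104.5  45.2] w 29.8 F [-0.2 -0.6  0.2] q [ 0.15  0.67  1.71  0.    0.76 -0.15]
tool x [-0.002 -0.    -1.   ] y yaw 16.9
after turn, delta cm [2.27 0.12 0.09]
```

View pics/w12.png

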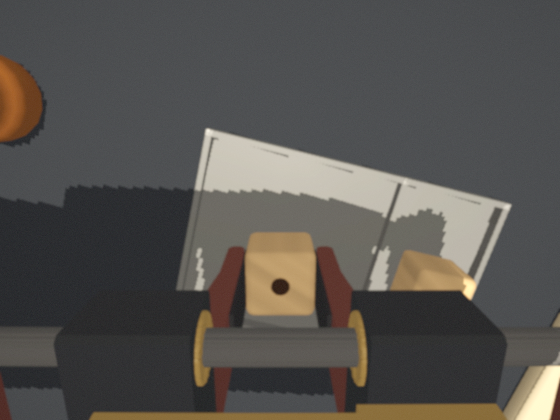

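The cube is held at (280,275) above the bay, with the cube sample at (430,274). I'll lower it gently.

Emit:
apply_moves(increments=[{"gripper": 20, "delta_pos": [1, 0, 0.05], "dr": [0, 0, 0]}, {"gripper": 20, "delta_pos": [0.7, 0, 0], "dr": [0, 0, 0]}, {"gripper": 20, "delta_pos": [0.2, 0, 0], "dr": [0, 0, 0]}, {"gripper": 20, "delta_pos": [0.1, 0, 0], "dr": [0, 0, 0]}, {"gripper": 20, "delta_pos": [0, 0, 0], "dr": [0, 0, 0]}])

```text
t: 19.45
ee_pos: [620.0, 103.4, 25.5]
orientation: [0.989, 1.335, -0.99]
ft_force: [0.0, 0.0, -0.8]
width: 30.2
```

Emit:
apply_moves(increments=[{"gripper": 20, "delta_pos": [0, 0, 0], "dr": [0, 0, 0]}, {"gripper": 20, "delta_pos": [0, 0, 0], "dr": [0, 0, 0]}, {"gripper": 20, "delta_pos": [0, 0, 0], "dr": [0, 0, 0]}, {"gripper": 20, "delta_pos": [0, 0, 0], "dr": [0, 0, 0]}, {"gripper": 20, "delta_pos": [0, 0, 0], "dr": [0, 0, 0]}])

```text
t: 19.87
ee_pos: [620.3, 103.1, 26.1]
orientation: [0.99, 1.334, -0.99]
ft_force: [-0.2, -0.4, -0.2]
width: 29.6
```

```bash
python3 plan.py 621 104 22.8
```

```text
t 19.87 pos [620.3 103.1  26.1] w 29.6 F [-0.2 -0.4 -0.2] q [ 0.15  0.7   1.71  0.    0.73 -0.15]
tool x [ 0.  0. -1.] y yaw 16.8
after turn, delta cm [ 0.33  0.09 -0.07]
```

Emit:
apply_moves(increments=[{"gripper": 20, "delta_pos": [0.15, 0.05, -0.05], "dr": [0, 0, 0]}, {"gripper": 20, "delta_pos": [0.1, 0, 0], "dr": [0, 0, 0]}, {"gripper": 20, "delta_pos": [0.1, 0, 0], "dr": [0, 0, 0]}, {"gripper": 20, "delta_pos": [0, 0, 0], "dr": [0, 0, 0]}, {"gripper": 20, "delta_pos": [0, 0, 0], "dr": [0, 0, 0]}])

```text
t: 20.28
ee_pos: [620.6, 103.8, 22.5]
orientation: [0.99, 1.334, -0.99]
ft_force: [-1.8, -0.6, 2.8]
width: 29.4
```

```bash
python3 plan.py 621 104 22.8
```

```text
t 20.28 pos [620.6 103.8  22.5] w 29.4 F [-1.8 -0.6  2.8] q [ 0.15  0.71  1.71  0.    0.72 -0.15]
tool x [ 0.  0. -1.] y yaw 16.8
after turn, delta cm [-0.03  0.04 -0.01]
```

Contact felt. Release and retreat.

Emit:
apply_moves(increments=[{"gripper": 50, "delta_pos": [0, 0, 0], "dr": [0, 0, 0]}, {"gripper": 50, "delta_pos": [0, 0, 0], "dr": [0, 0, 0]}, {"gripper": 50, "delta_pos": [0, 0, 0], "dr": [0, 0, 0]}, {"gripper": 50, "delta_pos": [0, 0, 0], "dr": [0, 0, 0]}, {"gripper": 50, "delta_pos": [-1, 0, 0], "dr": [0, 0, 0]}])

```text
t: 20.7
ee_pos: [619.1, 103.6, 30.9]
orientation: [0.988, 1.337, -0.992]
ft_force: [0.4, 0.0, -0.4]
width: 43.9
```

Emit:
apply_moves(increments=[{"gripper": 50, "delta_pos": [-3, 0, 0], "dr": [0, 0, 0]}, {"gripper": 50, "delta_pos": [-4, 0, 0], "dr": [0, 0, 0]}, {"gripper": 50, "delta_pos": [-4, 0, 0], "dr": [0, 0, 0]}, {"gripper": 50, "delta_pos": [-4, 0, 0], "dr": [0, 0, 0]}, {"gripper": 50, "delta_pos": [-4, 0, 0], "dr": [0, 0, 0]}])

```text
t: 21.12
ee_pos: [620.1, 103.7, 225.0]
orientation: [0.99, 1.334, -0.99]
ft_force: [0.7, -0.6, 0.4]
width: 43.8
```

Emit:
apply_moves(increments=[{"gripper": 50, "delta_pos": [-4, 0, 0], "dr": [0, 0, 0]}, {"gripper": 50, "delta_pos": [-2, 0, 0], "dr": [0, 0, 0]}, {"gripper": 50, "delta_pos": [0, 0, 0], "dr": [0, 0, 0]}, {"gripper": 50, "delta_pos": [0, 0, 0], "dr": [0, 0, 0]}, {"gripper": 50, "delta_pos": [0, 0, 0], "dr": [0, 0, 0]}])

```text
t: 21.53
ee_pos: [619.7, 103.6, 281.6]
orientation: [0.989, 1.335, -0.991]
ft_force: [-0.5, 0.3, -0.4]
width: 44.4
```

```bash
python3 plan.py; python3 w.py w13; python3 - <<'E'
from workcell import ctrl
import cv2,numpy as np
for n in ["scene","side"]:
    d=ctrl.get_image(n); np.savez(f"{n}0.npz",**d); cv2.imwrite(f"pics/{n}1.png",cv2.resize(d["img"][:,:,::-1],(800,600)))
E
python3 m.py | grep -E "wood|tall|scene|side"
```

```text
t 21.53 pos [619.7 103.6 281.6] w 44.4 F [-0.5  0.3 -0.4] q [ 0.15  0.38  1.58 -0.    1.19 -0.15]
tool x [-0.001 -0.    -1.   ] y yaw 16.8
px [161.  97.] 133 top 23.9 ctr [473.9 144.7] [13.1 35.7] 28.1
px [438. 193.] 934 top 14.7 ctr [809.2 136.7] [252.3 109. ] 60.8
px [440. 217.] 1058 top 16.7 ctr [818.3 102.5] [187.3  15.2] 89.1
px [470. 224.] 2148 top 16.8 ctr [850.4 110.2] [ 86.5 170.3] 16.6
px [281. 175.] 732 top 34.9 ctr [621.6 105. ] [28.6 28.8] 17.4
px [528. 199.] 1854 top 17.0 ctr [906.8 159.9] [63.  44.6] 88.7
px [349. 191.] 787 top 34.9 ctr [701.1 108.8] [30.3 29. ] 3.3
px [498. 259.] 1610 top 16.8 ctr [906.4  80.3] [61.8 45.2] 89.8
px [282. 375.] 427 top 24.7 ctr [ 699.5 -149.5] [33. 28.] 16.0
scene table z 0.10670212737940601
 wood px [153. 162.] 346 top 21.6 ctr [ 409.8 -314.6] [45.6 43.5] 27.2
 wood px [137. 187.] 385 top 21.8 ctr [ 491.6 -309.8] [45.5 42.9] 34.5
 wood px [430. 233.] 310 top 22.9 ctr [407.1 317.2] [17.9 60.4] 58.4
 wood px [339. 235.] 77 top 25.4 ctr [474.6 141. ] [ 9.5 32.8] 19.2
 wood px [188. 256.] 337 top 26.2 ctr [ 619.5 -128.2] [33.7 32.8] 70.9
 
[... 2296 characters left out ...]
355. 222.] 220 top 24.9 ctr [ 617.6 -129.6] [34.5 31.6] 33.4
 wood px [400. 298.] 473 top 19.9 ctr [ 489.2 -312.5] [44.1 45.2] 15.1
 wood px [380. 327.] 521 top 20.1 ctr [ 409.5 -316.1] [45.2 45. ] 60.5
 tall px [275.  39.] 3263 z 446.7 ctr [615.7  84. ] [188.  92.]
 tall px [229.  93.] 731 z 207.3 ctr [812.  491.8] [82. 89.]
 tall px [187. 100.] 173 z 117.4 ctr [718.1 596.4] [45. 11.]
 tall px [170. 114.] 777 z 119.6 ctr [619.6 558.5] [72. 76.]
 tall px [223. 198.] 203 z 50.4 ctr [458.8 136.7] [38. 39.]
 tall px [528. 228.] 3309 z 67.3 ctr [ 816.5 -443.7] [150. 163.]
 tall px [432. 245.] 172 z 43.0 ctr [ 638.8 -302.1] [28. 27.]
 tall px [549. 293.] 677 z 55.0 ctr [ 653.2 -528. ] [106.  57.]
```

View pics/scene1.png

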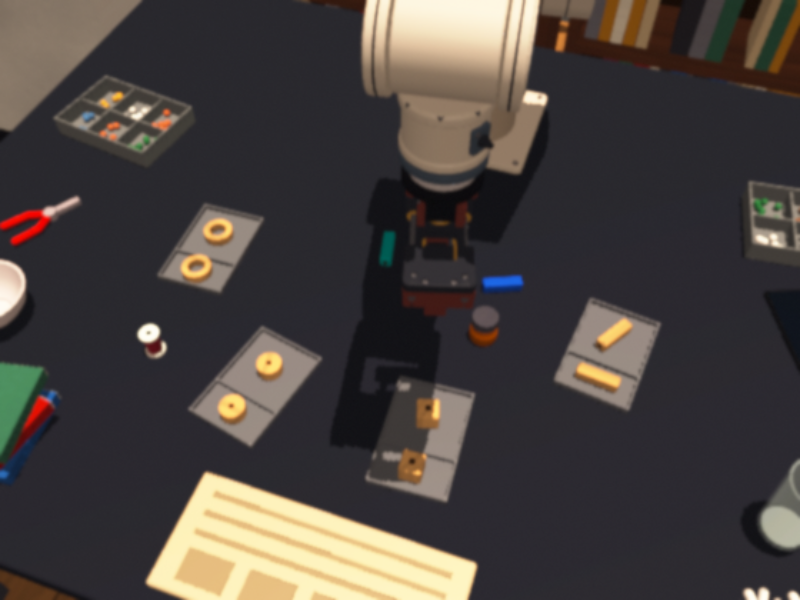

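All four beads lie in their own trays: ring (218,231), disc (269,364), cube (428,412), bar (614,333). The jar (484,326) and spool (151,340) are where they were, and the arm is clear and free.

```bash
python3 -c "from workcell import ctrl; print(ctrl.close_job())"
```

```text
the job is handed in; nothing more can be done
None
```

All four beads are back in the trays with their own samples, and I handed the job in at about 22 s of the 96 s allowed. The interface gave no verdict, so the results below are my own checks.

I put the ring, disc, bar and cube down in that order. For the disc, bar and cube I felt floor contact of 3–23 N before letting go. The ring showed no contact force, so it may have been a millimetre or so above the floor when released.

| Bead | Final position (mm, scene camera) | Bay centre (mm) | Offset |
|---|---|---|---|
| Ring | (409.8, -314.6) | (410.5, -313.7) | about 1 mm |
| Disc | (619.5, -128.2) | (620, -129.5) | about 1.4 mm |
| Bar | (407.1, 317.2) | (407, 317.3) | under 1 mm |
| Cube | (621.1, 104.8) | (621, 104) | about 1 mm |

- **Height:** each bead's top reads level with its fixed sample to within 0.7 mm, so all four lie flat on the floor.
- **Bystanders:** the spool and jar read within about 1 mm of where they started.
- **Arm:** it ended clear at z = 281 mm, with only noise-level force on the wrist.
- **Disagreements:** the side camera differs from the scene camera by at most about 2.5 mm, close to the calibration error. Its tray fits were unusable, so the bay centres come from the scene camera and the sample positions.

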